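# Set a raw clay capping on a kiln batt

## Robot

A 6-joint arm with a two-finger parallel gripper is mounted at the origin on the work surface. World frame = base frame: x ahead of the robot, y to its left, z up, the work surface at z = 0. Lengths are in mm, angles in rad, forces in N, time in s.
With the tool pointing down it reaches from about 350 to 975 mm from the base axis. Payload 7.1 kg.
Tool frame: the origin (TCP) lies on the centre line of the jaws, within the pads' length; the fingertips stand 17 mm ahead of it and the grasp point (between the pads) lies 2 mm behind it; z points along the fingers, y is the direction in which the jaws open and shut (so a half turn about z gives the same grasp; the last joint's range is limited). The gripper opens to 88 mm and grips with 3 to 60 N. Pads are 20 mm wide; open, the fingers measure 115 mm over their backs; the gripper's body (75 mm by 178 mm) begins 61 mm behind the grasp point.
Start: joints at [1.287, 0.423, 1.63, -0, 1.089, -0.019], TCP at [163.541, 603.207, 239.675] pointing down, gripper open.
Joint ranges: [-3, 3], [-0.9, 2.11], [0.09, 2.58], [-1.31, 4.45], [0.11, 2.69], [-2.54, 2.54]. Speed limits (rad/s): [2.39, 2.39, 3.01, 3.14, 3.14, 3.14].

## Interface

Orientations are given as a rotation vector (axis times angle).
In Python, from workcell import ctrl, imaging, workorder gives the robot as it stands. The module is installed in compiled form; this text tells all that it offers.
- The arm moves only by the shell command python3 -m crank 'ROWS' [OPENING]. ROWS is JSON, a list of rows, each an object with "travel": the shift along the tool's x, y, z as a fraction of full scale, a list of three; "turn": the turn about the tool's z as a fraction of full scale. In form: [{"travel": [dx, dy, dz], "turn": turn}, ...]. A call has 1 to 20 rows; each row shifts and turns the pose as measured when the row begins, along the tool's axes as they then stand; what a row does not reach is not made up. Full scale, the value 1, is 5 cm for a shift and 0.1 rad for a turn. A row lasts 1/10 s, in which the tool goes at most 50 mm and 8.59 degrees, less where a joint would pass 70% of its speed; a pose out of reach is approached as far as the arm can. A call with a number of a shift or a turn outside -1 to 1 is refused whole. A call with a gripper value outside its range is refused whole. OPENING is the gripper command: -1 is shut, 1 is fully open, values between are in proportion, set as the call begins (- or left out, the last holds). The fingers move at their own pace and stop on an object; the grip force is fixed at half the most. Time passes only in rows, so rows that do not move let the fingers close. It gives the time, the measured TCP pose, the force and the opening at its end, in the units of the state.
- ctrl.get_obs(): the state, without advancing time (a new reading comes with each control period).
- imaging.get_image(name): name is "scene" or "side" or "wrist"; returns the picture (420x560x3 uint8, blue, green, red); there is no depth.
- imaging.camera_info(name): a dict with "camera_matrix" (3x3 intrinsics, pixels), "k1" (the pictures are not rectified: a ray, as slopes to the right and down, at radius r is drawn at 1 + k1 r^2 times it, then the intrinsics apply), "rvec" (rotation vector, rad) and "tvec" (3), from world to camera coordinates, as OpenCV has them. Camera axes: x right, y down, z forward; pixel columns grow to the right and rows downward; lengths in mm; the calibration is good to about 2 mm. A picture is of the moment at which its call begins: read the wrist's pose just before it. camera_info takes no time and is no camera call; for the wrist camera it gives the pose at the moment of the call.
- workorder.close_job(): hands the job in, once; it reports no verdict.
The state is a dict: "t": time; "qpos": joint angles; "qvel": joint speeds; "joint_torque": joint torques, N m; "ee_pos": TCP position; "orientation": TCP orientation; "ft_force": force on the tool from outside, world axes, zero at the start; "moment": the same for the moment, N m; "width": finger opening in mm.
Only numpy, scipy, OpenCV 4.12 (cv2) and the standard library are available. Lean on these libraries where they do the work, as an engineer would, in place of code of your own. Each camera call takes 0.05 s, during which the arm holds its last target.

## Task

Three unfired clay pieces lie on the decorating bench: take the long round-topped capping and set it flat in the middle of the empty kiln batt, lying along the batt's length, and let go of it. Raw clay cracks easily: grip it lightly and set it down softly, without dropping or pressing it, and leave the short capping and the flat-topped trim where they lie.

Things in the scene. Friction and masses are not known exactly. Their poses are not given: they have to be found in the camera images.
- long_cap: The long round-topped capping: raw clay, about 0.3 kg, 140 mm long (x), 40 wide (y), 42 high: straight sides to 22 mm, half round above. Origin: centre of its underside, z up; lies on the bench. Cracks if the fingers press it with over 45 N each (90 N in all), if it is pressed on the batt with over 50 N, or if it falls over 5 mm. Grip at 20 to 30 N; let go when it stands on the batt or within 3 mm.
- empty_batt: The empty kiln batt: one of two plain pale slabs, fixed to the bench, 190 mm long (its x axis), 130 mm wide (y), 15 mm thick (z). Nothing lies on it; the other batt carries a square tile with a dome. Origin at the centre of its underside, so its top is 15 mm above the origin.
- short_cap: The short round-topped capping, of the same clay, 70 mm long (x), 40 mm wide, 42 mm high; origin at the centre of its underside. Leave it where it lies.
- flat_trim: The flat-topped trim, of the same clay, a plain bar 140 mm long (x), 40 mm wide, 38 mm high, with a flat top; origin at the centre of its underside. Leave it where it lies.
Mind the look-alikes: they are no part of the job. Leave any red look-alike of the empty_batt alone.

How it is judged:
By the outcome, as a careful person would: the job done as asked, in the order asked, and still so for the second after the job is handed in, with the robot touching nothing.
It also fails if it takes over 35 s, if anything falls off the work surface, if the arm or the gripper's body presses on something with over 40 N, if the wrist force passes 120 N, or if a joint passes its speed limit or range.

## Working session

There is one attempt and no reset: what is moved stays moved. The work goes in short steps, Python scripts to look and compute and a shell command to move; the robot and the scene stay as the last step left them, time stands still between calls to the robot, and variables do not carry over. Pictures are saved under pics/ and viewed, and the job is handed in when it is done.

```bash
mkdir -p pics; python3 - <<'E'
from workcell import ctrl, imaging
import cv2
o=ctrl.get_obs();print({k:(v if not hasattr(v,'tolist') else v.tolist()) for k,v in o.items()})
for n in("scene","side"):
    im=imaging.get_image(n);cv2.imwrite(f"pics/{n}0.png",im)
    print(n,imaging.camera_info(n))
E
```

```text
{'t': 0.0, 'qpos': [1.2869801177698224, 0.4238145036082993, 1.630700861072894, 1.1749125715537092e-06, 1.0885857827789602, -0.019000285176868158], 'qvel': [0.0004460820119259156, -0.001443285470983202, -0.0031839050454787895, 0.0006141947068182604, -0.0015078259950284138, 0.001215940566337357], 'joint_torque': [-0.0022313187218969688, -54.460405111312866, -27.366467714309692, 0.06423971615731716, 0.022556984913535416, -7.491377800761256e-05], 'ee_pos': [163.40783071612861, 602.7072286618344, 238.9138515141939], 'orientation': [-0.414728044829722, -3.1138663364757657, 0.0023420111764252756], 'ft_force': [-0.3661888841484269, 0.9483084058610649, -0.45115457488991145], 'moment': [0.040367128113143906, 0.04255970762499104, -0.03432941007746902], 'width': 87.7372182001083}
scene {'camera_matrix': array([[477.52540616,   0.        , 275.7135798 ],
       [  0.        , 477.52540616, 210.52465396],
       [  0.        ,   0.        ,   1.        ]]), 'k1': -0.09932842589070075, 'rvec': array([ 2.22515086,  1.40983922, -0.42289109]), 'tvec': array([-148.52465111, -314.79186096, 1455.83725522])}
side {'camera_matrix': array([[404.85193072,   0.        , 280.68453682],
       [  0.        , 404.85193072, 209.96133259],
       [  0.        ,   0.        ,   1.        ]]), 'k1': -0.055245316809698256, 'rvec': array([ 0.29524874, -2.82764291,  1.19389581]), 'tvec': array([430.43228855, 108.10082031, 938.78344224])}
```

View pics/scene0.png

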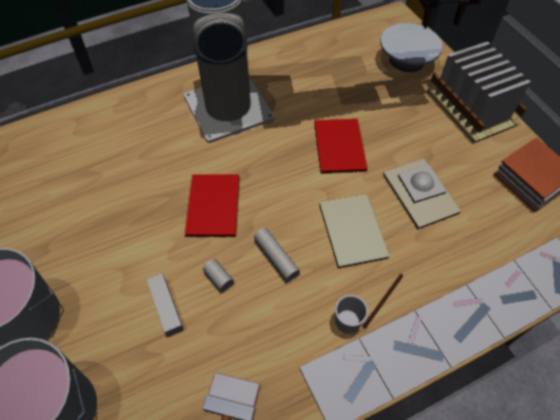

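View pics/side0.png

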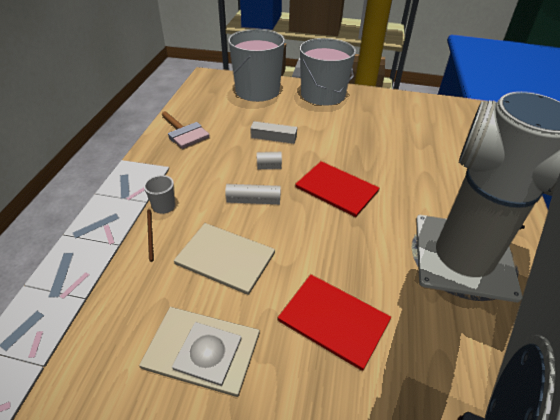

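The scene view shows the long capping at about (276,254), the empty batt at (353,230), the short cap at (218,275) and the flat trim at (165,303). The side view shows the cap at (253,194) and the batt at (225,257). Next I'll measure them.

```bash
cat > h.py <<'E'
import numpy as np, cv2
def ray(info,uv):
    K=info["camera_matrix"];d=np.array([info["k1"],0,0,0,0.])
    n=cv2.undistortPoints(np.array(uv,float).reshape(-1,1,2),K,d).reshape(-1,2)
    R=cv2.Rodrigues(np.array(info["rvec"]))[0];C=-R.T@np.array(info["tvec"]).ravel()
    D=np.c_[n,np.ones(len(n))]@R
    return C,D
def onz(info,uv,z):
    C,D=ray(info,uv);s=(z-C[2])/D[:,2];return C+D*s[:,None]
def proj(info,P):
    return cv2.projectPoints(np.array(P,float).reshape(-1,1,3),np.array(info["rvec"]),np.array(info["tvec"]),info["camera_matrix"],np.array([info["k1"],0,0,0,0.]))[0].reshape(-1,2)
E
python3 - <<'E'
from h import *
from workcell import imaging
np.set_printoptions(precision=1,suppress=True)
for n,cap,batt in(("scene",(276,254),(353,230)),("side",(253,194),(225,257))):
    im=cv2.imread(f"pics/{n}0.png");info=imaging.camera_info(n)
    hsv=cv2.cvtColor(im,cv2.COLOR_BGR2HSV)
    print(n,'hsv cap',hsv[cap[1],cap[0]],'batt',hsv[batt[1],batt[0]])
    for nm,p,z,mask in(("batt",batt,15,(hsv[...,1]<90)&(hsv[...,2]>130)),("cap",cap,25,hsv[...,1]<45)):
        m=cv2.morphologyEx(mask.astype(np.uint8)*255,cv2.MORPH_OPEN,np.ones((3,3)))
        c,l,st,ce=cv2.connectedComponentsWithStats(m,connectivity=4)
        k=l[p[1],p[0]];print(nm,k,st[k],ce[k])
        cs,_=cv2.findContours((l==k).astype(np.uint8),cv2.RETR_EXTERNAL,cv2.CHAIN_APPROX_NONE)
        ct=max(cs,key=cv2.contourArea)
        W=onz(info,ct.reshape(-1,2),z)[:,:2].astype(np.float32)
        r=cv2.minAreaRect(W);print(' minrect',r,' corners',cv2.boxPoints(r).tolist())
    cv2.imwrite(f"pics/{n}_m.png",m)
E
```

```text
scene hsv cap [  9  11 156] batt [ 26  37 165]
batt 8 [ 321  194   68   71 3296] [353.6 229.1]
 minrect ((540.9378662109375, 127.64588928222656), (129.8571319580078, 190.3454132080078), 76.3329086303711)  corners [[433.1186218261719, 87.04318237304688], [618.074462890625, 42.068363189697266], [648.757080078125, 168.24859619140625], [463.80126953125, 213.22341918945312]]
cap 46 [255 229  43  52 929] [275.8 254.3]
 minrect ((526.8538818359375, -85.28939819335938), (152.28021240234375, 41.72687911987305), 9.3789701461792)  corners [[448.3316650390625, -77.11294555664062], [455.131591796875, -118.28201293945312], [605.3760986328125, -93.46585083007812], [598.576171875, -52.296783447265625]]
side hsv cap [ 18  18 141] batt [ 21  51 201]
batt 28 [ 175  223   99   68 3812] [225.1 256. ]
 minrect ((543.3495483398438, 125.06285095214844), (130.362548828125, 189.7694091796875), 76.52581024169922)  corners [[435.8888244628906, 83.78451538085938], [620.434814453125, 39.56686782836914], [650.810302734375, 166.3411865234375], [466.2642822265625, 210.558837890625]]
cap 13 [226 184  54  20 966] [252.7 193.7]
 minrect ((530.5440063476562, -75.60205078125), (141.2091827392578, 69.09761810302734), 10.020021438598633)  corners [[455.005126953125, -53.8648681640625], [467.027587890625, -121.90853881835938], [606.0828857421875, -97.3392333984375], [594.0604248046875, -29.295562744140625]]
```

```bash
python3 -m crank '[{"travel":[-0.6,-0.64,0],"turn":0},{"travel":[-0.6,-0.64,0],"turn":0},{"travel":[-0.6,-0.64,0],"turn":0},{"travel":[-0.6,-0.64,0],"turn":0},{"travel":[-0.6,-0.64,0],"turn":0},{"travel":[-0.6,-0.64,0],"turn":0},{"travel":[-0.6,-0.64,0],"turn":0},{"travel":[-0.6,-0.64,0],"turn":0}]' 1; python3 - <<'E'
from h import *
from workcell import imaging
np.set_printoptions(precision=1,suppress=True)
a,b=imaging.camera_info("scene"),imaging.camera_info("side")
def tri(p,q):
    C1,D1=ray(a,[p]);C2,D2=ray(b,[q]);d1=D1[0];d2=D2[0]
    s=np.linalg.lstsq(np.c_[d1,-d2],C2-C1,rcond=None)[0]
    return C1+s[0]*d1,C2+s[1]*d2
print(tri((275.8,254.3),(252.7,193.7)))
E
```

```text
t: 0.9
ee_pos: [330.3, 285.6, 236.4]
orientation: [-0.4, -3.115, 0.004]
ft_force: [0.9, 0.6, 1.5]
width: 87.7
(array([528.1, -83.3,  19.4]), array([530.3, -81.9,  18.6]))
```

```bash
python3 -m crank '[{"travel":[-0.63,-0.68,0.05],"turn":0},{"travel":[-0.63,-0.68,0.05],"turn":0},{"travel":[-0.63,-0.68,0.05],"turn":0},{"travel":[-0.63,-0.68,0.05],"turn":0},{"travel":[-0.63,-0.68,0.05],"turn":0},{"travel":[-0.63,-0.68,0.05],"turn":0},{"travel":[-0.63,-0.68,0.05],"turn":0},{"travel":[-0.63,-0.68,0.05],"turn":0},{"travel":[-0.6,-0.65,0.05],"turn":0},{"travel":[0,0,0],"turn":-1},{"travel":[0,0,0],"turn":-1},{"travel":[0,0,0],"turn":-1},{"travel":[0,0,0],"turn":-1},{"travel":[0,0,0],"turn":-0.2},{"travel":[0,0,0],"turn":0}]' 1; cat > w.py <<'E'
from h import *
import sys
from workcell import imaging,ctrl
o=ctrl.get_obs();info=imaging.camera_info("wrist");im=imaging.get_image("wrist")
n=sys.argv[1];cv2.imwrite(f"pics/{n}.png",im)
import pickle;pickle.dump((o,info),open(n+".pkl","wb"))
R=cv2.Rodrigues(np.array(o["orientation"]))[0]
np.set_printoptions(precision=3,suppress=True)
print(o["t"],o["ee_pos"],"\n",R,"\ncam",-cv2.Rodrigues(info["rvec"])[0].T@info["tvec"])
E
python3 w.py w1
```

```text
t: 2.4
ee_pos: [531.7, -104.3, 210.9]
orientation: [0.265, -3.127, 0.001]
ft_force: [-1.0, 0.6, -0.0]
width: 87.8
2.4 [ 531.665 -104.269  210.904] 
 [[-0.986 -0.169 -0.004]
 [-0.169  0.986 -0.001]
 [ 0.004 -0.001 -1.   ]] 
cam [ 459.103 -115.586  354.819]
```

View pics/w1.png

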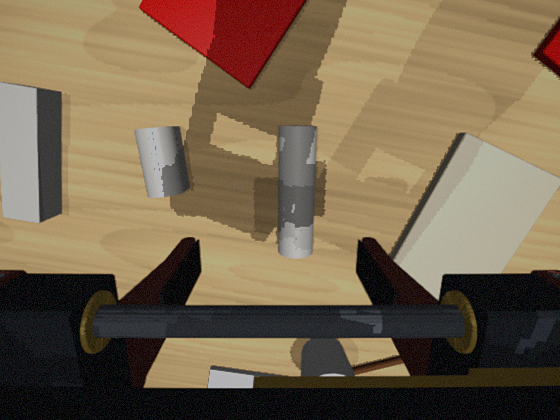

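The wrist view shows the long cap running from about (297,126) to (297,257), between the fingers, with the short cap at (162,160) and the empty batt at right. Now to measure its sides and ends.

```bash
cat > mcap.py <<'E'
from h import *
import pickle,sys
o,info=pickle.load(open(sys.argv[1]+".pkl","rb"));im=cv2.imread(f"pics/{sys.argv[1]}.png")
hsv=cv2.cvtColor(im,cv2.COLOR_BGR2HSV)
m=cv2.morphologyEx(((hsv[...,1]<55)).astype(np.uint8),cv2.MORPH_OPEN,np.ones((5,5)))
c,l,st,ce=cv2.connectedComponentsWithStats(m,connectivity=4)
k=l[int(sys.argv[3]),int(sys.argv[2])];print(st[k],ce[k])
cs,_=cv2.findContours((l==k).astype(np.uint8),cv2.RETR_EXTERNAL,cv2.CHAIN_APPROX_NONE)
ct=max(cs,key=cv2.contourArea).reshape(-1,2)
for z in(0,22,30,42):
    print(z,cv2.minAreaRect(onz(info,ct,z)[:,:2].astype(np.float32)))
v=im.copy();cv2.drawContours(v,[ct.reshape(-1,1,2)],-1,(0,0,255),1);cv2.imwrite(f"pics/{sys.argv[1]}_c.png",v)
E
python3 mcap.py w1 297 150
```

```text
[ 278  126   39  133 4660] [296.25085837 189.65450644]
0 ((537.4464721679688, -81.4345703125), (157.8086700439453, 41.39936065673828), 9.316261291503906)
22 ((532.5888671875, -83.55207824707031), (148.0240020751953, 38.832454681396484), 9.31626033782959)
30 ((530.822509765625, -84.32208251953125), (144.46592712402344, 37.8990364074707), 9.316262245178223)
42 ((528.1729736328125, -85.47712707519531), (139.1288299560547, 36.498905181884766), 9.31626033782959)
```

View pics/w1_c.png

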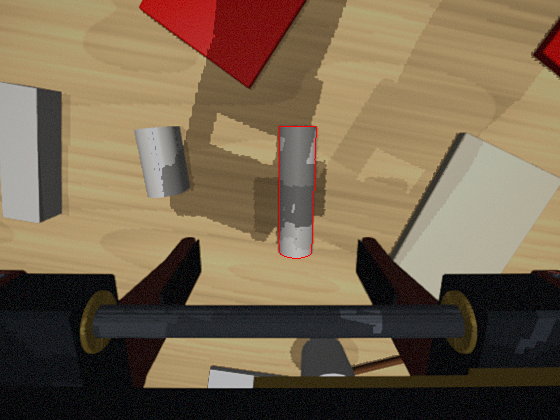

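```bash
python3 -m crank '[{"travel":[0,0.4,0.3],"turn":0},{"travel":[0,0,0.7],"turn":0},{"travel":[0,0,0.7],"turn":0},{"travel":[0,0,0.6],"turn":0},{"travel":[0,0,0.2],"turn":0},{"travel":[0,0,0],"turn":0}]' 1; python3 w.py w2; python3 - <<'E'
from workcell import imaging
import cv2
cv2.imwrite("pics/side1.png",imaging.get_image("side"))
E
```

```text
t: 3.05
ee_pos: [530.4, -83.7, 84.3]
orientation: [-0.249, 3.13, -0.004]
ft_force: [0.8, 0.1, 0.2]
width: 88.0
3.05 [530.362 -83.665  84.283] 
 [[-0.987 -0.158  0.002]
 [-0.158  0.987 -0.002]
 [-0.002 -0.003 -1.   ]] 
cam [456.826 -94.083 227.784]
```

View pics/w2.png

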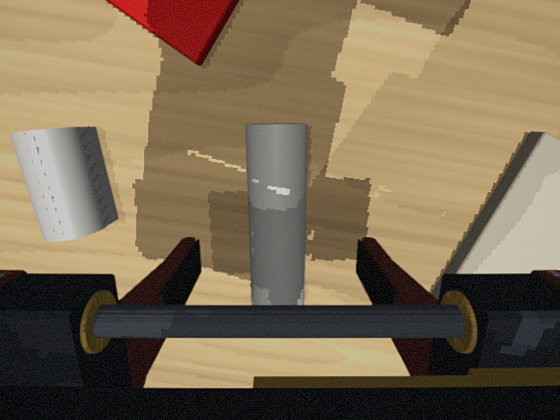

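View pics/side1.png

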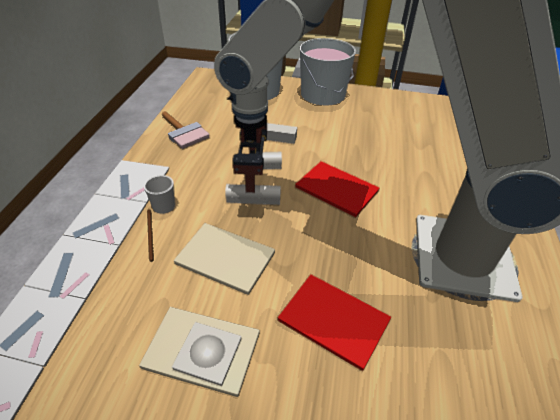

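The cap sits centred between the fingers, at about column 276. Descending now.

```bash
python3 -m crank '[{"travel":[0.04,0,0.5],"turn":0},{"travel":[0,0,0.4],"turn":0},{"travel":[0,0,0.2],"turn":0},{"travel":[0,0,0.1],"turn":0},{"travel":[0,0,0],"turn":0}]' 1
```

```text
t: 3.65
ee_pos: [536.4, -85.7, 31.8]
orientation: [-0.246, 3.113, -0.011]
ft_force: [0.2, 0.2, -0.3]
width: 87.6
```

```bash
python3 -m crank '[{"travel":[0,0,0],"turn":0}]' 1; python3 w.py w3; python3 -c "
from workcell import ctrl
o=ctrl.get_obs();print(o['qpos'],o['ee_pos'],o['qvel'])"
```

```text
t: 3.75
ee_pos: [537.0, -85.9, 32.7]
orientation: [-0.246, 3.112, -0.011]
ft_force: [0.2, 0.0, 0.1]
width: 88.1
3.75 [537.014 -85.853  32.687] 
 [[-0.987 -0.157  0.02 ]
 [-0.157  0.988 -0.005]
 [-0.019 -0.009 -1.   ]] 
cam [460.849 -95.687 174.903]
[-0.179444    0.62294577  1.92040318 -0.00322686  0.57694572 -1.90515326] [537.11404898 -85.85920367  32.81913844] [-1.37129164e-03 -4.48662347e-05  1.77808798e-03  7.58759660e-04
 -3.98467510e-03 -1.79805847e-03]
```

View pics/w3.png

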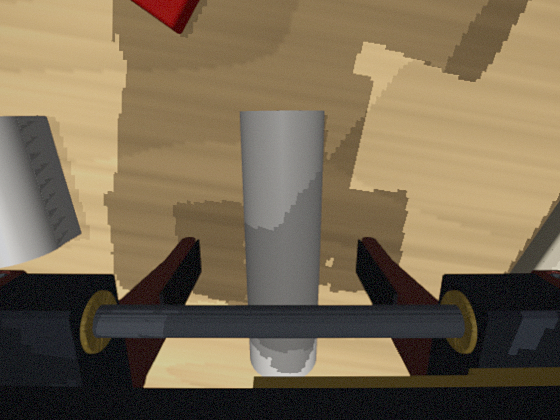

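```bash
python3 -m crank '[{"travel":[0.08,0.03,0],"turn":0},{"travel":[0.06,0.02,0],"turn":0},{"travel":[0.03,0,0.05],"turn":0},{"travel":[0,0,0.06],"turn":0},{"travel":[0,0,0.06],"turn":0},{"travel":[0,0,0],"turn":0}]' 1; python3 -c "
from workcell import ctrl
o=ctrl.get_obs();print(o['ee_pos'],o['orientation'],o['ft_force'])"
```

```text
t: 4.4
ee_pos: [528.4, -84.8, 25.1]
orientation: [-0.245, 3.109, -0.012]
ft_force: [0.6, 0.0, -0.2]
width: 88.1
[528.39411342 -84.79882437  25.07610685] [-0.24549531  3.10945394 -0.0121128 ] [ 0.55313151  0.03292515 -0.24672897]
```

```bash
python3 -m crank '[{"travel":[0,0,0.05],"turn":0},{"travel":[0,0.01,0.04],"turn":0},{"travel":[0,0,0],"turn":0}]' 1; python3 -m crank '[{"travel":[0,0,0],"turn":0},{"travel":[0,0,0],"turn":0},{"travel":[0,0,0],"turn":0},{"travel":[0,0,0],"turn":0},{"travel":[0,0,0],"turn":0},{"travel":[0,0,0],"turn":0}]' -1;  python3 w.py w4
```

```text
t: 4.7
ee_pos: [528.4, -84.3, 19.8]
orientation: [-0.245, 3.11, -0.012]
ft_force: [-0.6, -0.1, -0.2]
width: 87.5
t: 5.3
ee_pos: [528.6, -84.3, 19.9]
orientation: [-0.245, 3.11, -0.012]
ft_force: [-0.9, -0.7, -0.1]
width: 43.2
5.3 [528.646 -84.308  19.928] 
 [[-0.987 -0.157  0.023]
 [-0.157  0.988 -0.006]
 [-0.022 -0.009 -1.   ]] 
cam [452.123 -94.073 161.972]
```

View pics/w4.png

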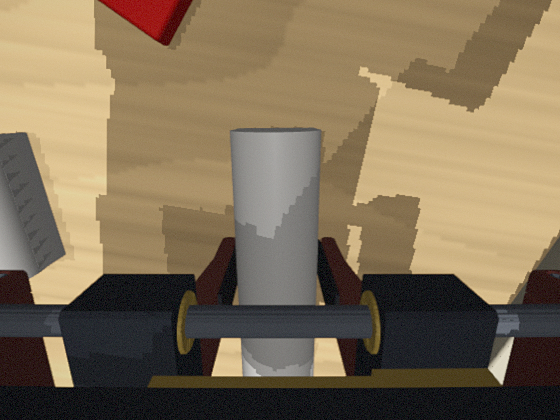

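```bash
python3 -m crank '[{"travel":[0,0,0],"turn":0},{"travel":[0,0,0],"turn":0},{"travel":[0,0,0],"turn":0}]' -1; python3 -m crank '[{"travel":[0,0,-0.05],"turn":0},{"travel":[0,0,-0.1],"turn":0},{"travel":[0,0,-0.1],"turn":0},{"travel":[0,0,0],"turn":0}]' -1; python3 w.py w5
```

```text
t: 5.65
ee_pos: [528.7, -84.4, 20.0]
orientation: [-0.246, 3.109, -0.012]
ft_force: [-0.4, -0.5, 0.5]
width: 39.8
t: 6.05
ee_pos: [527.4, -84.1, 32.8]
orientation: [-0.246, 3.112, -0.011]
ft_force: [-0.1, 0.2, -3.8]
width: 39.8
6.05 [527.424 -84.061  32.822] 
 [[-0.987 -0.157  0.021]
 [-0.157  0.988 -0.006]
 [-0.02  -0.009 -1.   ]] 
cam [451.176 -93.896 174.998]
```

View pics/w5.png

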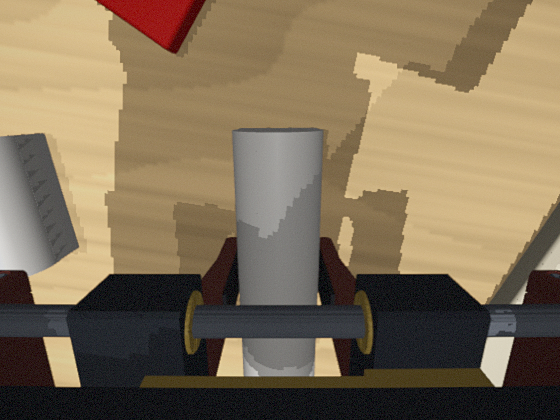

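The cap is held: opening 39.8 mm, about 3.8 N of weight, and it looks level. Lift, then carry.

```bash
python3 -m crank '[{"travel":[0,0,-0.2],"turn":0},{"travel":[0,0,-0.3],"turn":0},{"travel":[0,0,-0.3],"turn":0},{"travel":[0,0.1,-0.2],"turn":0},{"travel":[-0.12,0.3,0],"turn":0},{"travel":[-0.12,0.5,0],"turn":0},{"travel":[-0.12,0.5,0],"turn":0},{"travel":[-0.12,0.5,0],"turn":0},{"travel":[-0.12,0.5,0],"turn":0},{"travel":[-0.12,0.5,0],"turn":0},{"travel":[-0.12,0.5,0],"turn":0},{"travel":[-0.12,0.4,0],"turn":0},{"travel":[0,0.2,0],"turn":0},{"travel":[0,0,0],"turn":0.5},{"travel":[0,0,0],"turn":1},{"travel":[0,0,0],"turn":1},{"travel":[0,0,0],"turn":1},{"travel":[0,0,0],"turn":0.4},{"travel":[0,0,0],"turn":0}]' -1; python3 w.py w6; python3 - <<'E'
from workcell import imaging
import cv2
cv2.imwrite("pics/side6.png",imaging.get_image("side"))
E
```

```text
t: 8.0
ee_pos: [538.6, 131.2, 90.6]
orientation: [0.387, 3.096, -0.005]
ft_force: [-0.0, 0.1, -3.1]
width: 40.1
8.0 [538.599 131.171  90.644] 
 [[-0.969  0.246  0.021]
 [ 0.246  0.969 -0.006]
 [-0.021 -0.001 -1.   ]] 
cam [463.758 150.861 232.704]
```

View pics/w6.png

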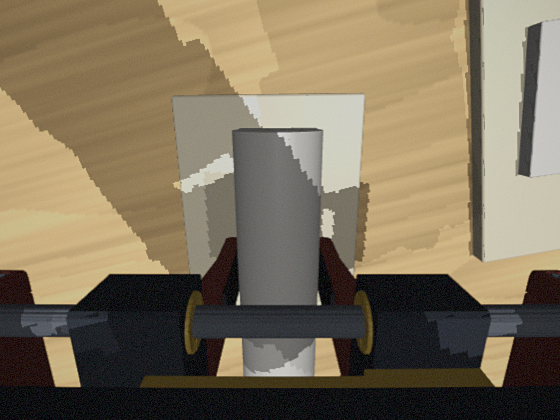

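View pics/side6.png

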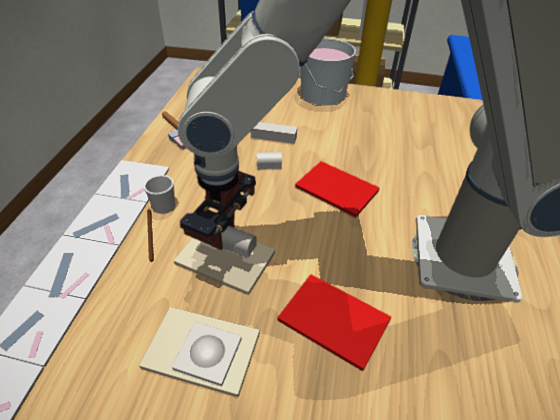

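The wrist view shows the batt's far corners at about (173,96) and (365,94). Its sides run down to the fingers at about columns 187 and 355, with the held cap between them. I'll check the batt's pose with this view.

```bash
python3 - <<'E'
from h import *
import pickle
o,i=pickle.load(open("w6.pkl","rb"));np.set_printoptions(precision=2,suppress=True)
W=onz(i,[(173,96),(365,94),(188,270),(356,260)],15)[:,:2];print(W)
print("width",np.linalg.norm(W[1]-W[0]))
for a,b in((0,2),(1,3)):
    d=W[a]-W[b];print(np.degrees(np.arctan2(d[1],d[0])))
d=W[1]-W[0];print("far edge",np.degrees(np.arctan2(d[1],d[0]))-90)
ax=np.radians(-13.7);u=np.array([np.cos(ax),np.sin(ax)])
print("centre",(W[0]+W[1])/2-95*u)
R=cv2.Rodrigues(np.array(o["orientation"]))[0]
for z in (20+37+15,): pass
for t in((542,126.4),((W[0]+W[1])/2-95*u)):
    t=np.array(t);print("tool shift",R.T@np.r_[t-o["ee_pos"][:2],0])
print("jaw",np.degrees(np.arctan2(R[1,1],R[0,1])))
E
```

```text
[[435.77  86.04]
 [465.73 209.03]
 [559.31  54.06]
 [582.83 182.04]]
width 126.58454089678874
165.4852329971626
167.02296543955677
far edge -13.68952354031174
centre [358.45 170.03]
tool shift [-4.47 -3.79  0.1 ]
tool shift [184.12  -6.71  -3.92]
jaw 75.74098648735932
```

```bash
python3 -m crank '[{"travel":[-0.05,-0.05,0],"turn":-0.1},{"travel":[-0.04,-0.04,0.1],"turn":0},{"travel":[0,0,0.15],"turn":0},{"travel":[0,0,0.15],"turn":0},{"travel":[0,0,0.15],"turn":0},{"travel":[0,0,0.1],"turn":0},{"travel":[0,0,0.1],"turn":0},{"travel":[0,0,0.05],"turn":0},{"travel":[0,0,0],"turn":0}]' -1; python3 w.py w7
```

```text
t: 9.0
ee_pos: [542.4, 124.5, 46.1]
orientation: [0.365, 3.101, -0.006]
ft_force: [0.3, -0.6, -2.3]
width: 39.6
9.0 [542.375 124.484  46.062] 
 [[-0.973  0.232  0.019]
 [ 0.232  0.973 -0.006]
 [-0.02  -0.002 -1.   ]] 
cam [467.575 143.228 188.279]
```

```bash
python3 -m crank '[{"travel":[0,0.03,0.05],"turn":0},{"travel":[0,0,0.05],"turn":0},{"travel":[0,0,0.04],"turn":0},{"travel":[0,0,0],"turn":0},{"travel":[0,0,0],"turn":0}]' -1; python3 w.py w8;  python3 - <<'E'
from workcell import imaging
import cv2
im=imaging.get_image("side");cv2.imwrite("pics/side8.png",cv2.resize(im[180:320,130:310],None,fx=4,fy=4,interpolation=cv2.INTER_CUBIC))
E
```

```text
t: 9.55
ee_pos: [543.7, 126.4, 39.5]
orientation: [0.364, 3.099, -0.005]
ft_force: [0.3, -0.4, -3.2]
width: 40.0
9.55 [543.664 126.355  39.528] 
 [[-0.973  0.232  0.021]
 [ 0.232  0.973 -0.006]
 [-0.021 -0.001 -1.   ]] 
cam [468.582 144.991 181.597]
```

View pics/side8.png

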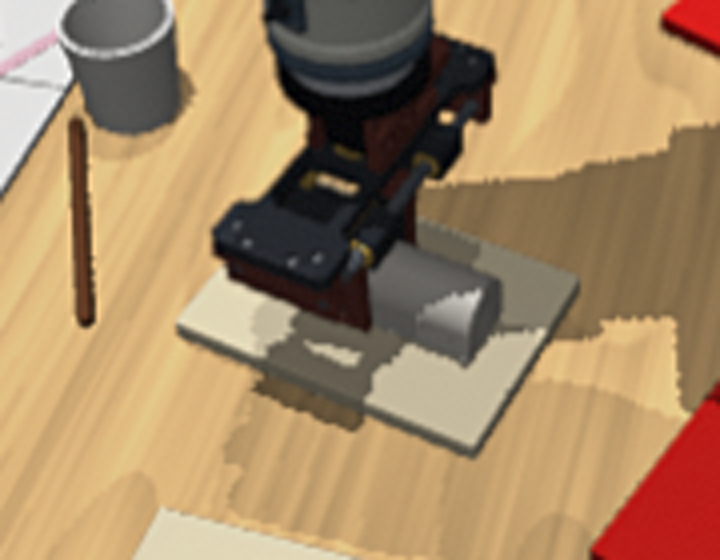

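View pics/w8.png

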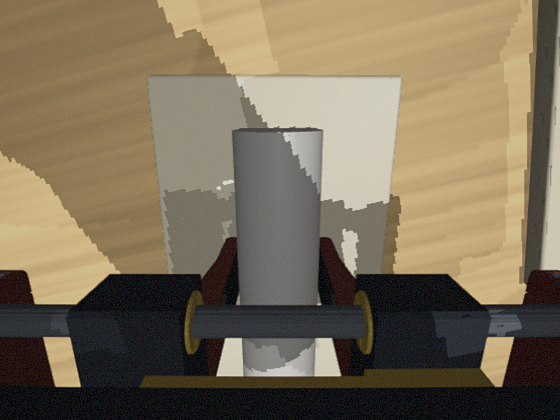

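The cap is centred across the batt: batt columns 149–400, cap 233–322. It is about 4 mm above the top. Lowering in small steps.

```bash
python3 -m crank '[{"travel":[0,0,0.03],"turn":0},{"travel":[0,0,0.02],"turn":0},{"travel":[0,0,0],"turn":0}]' -1; python3 -m crank '[{"travel":[0.02,0,0.015],"turn":0},{"travel":[0,0,0],"turn":0}]' -1
```

```text
t: 9.95
ee_pos: [543.9, 126.3, 37.1]
orientation: [0.364, 3.099, -0.005]
ft_force: [-0.4, -0.4, -2.9]
width: 39.5
t: 10.15
ee_pos: [542.8, 126.5, 36.2]
orientation: [0.364, 3.099, -0.005]
ft_force: [0.3, -0.5, -1.9]
width: 39.6
```

```bash
python3 -m crank '[{"travel":[0,0,0.012],"turn":0},{"travel":[0,0,0],"turn":0}]' -1;python3 -m crank '[{"travel":[0,0,0],"turn":0}]' -1
```

```text
t: 10.35
ee_pos: [542.8, 126.5, 35.6]
orientation: [0.364, 3.099, -0.005]
ft_force: [0.1, 0.5, -3.4]
width: 39.8
t: 10.45
ee_pos: [542.8, 126.6, 35.6]
orientation: [0.364, 3.099, -0.005]
ft_force: [-0.6, 0.5, -2.4]
width: 39.9
```

```bash
python3 -m crank '[{"travel":[0,0,0.015],"turn":0},{"travel":[0,0,0],"turn":0}]' -1;python3 -m crank '[{"travel":[0,0,0],"turn":0}]' -1
```

```text
t: 10.65
ee_pos: [543.0, 126.6, 35.2]
orientation: [0.364, 3.098, -0.005]
ft_force: [0.6, -0.2, -3.5]
width: 39.7
t: 10.75
ee_pos: [543.0, 126.6, 35.1]
orientation: [0.364, 3.098, -0.005]
ft_force: [-0.0, 0.0, -3.4]
width: 39.9
```

```bash
python3 -m crank '[{"travel":[0,0,0.02],"turn":0},{"travel":[0,0,0],"turn":0}]' -1;python3 -m crank '[{"travel":[0,0,0],"turn":0}]' -1
```

```text
t: 10.95
ee_pos: [543.2, 126.7, 35.3]
orientation: [0.364, 3.098, -0.005]
ft_force: [-0.1, -0.1, -2.9]
width: 39.8
t: 11.05
ee_pos: [543.3, 126.7, 35.3]
orientation: [0.364, 3.098, -0.005]
ft_force: [0.3, -0.0, -2.1]
width: 39.4
```

```bash
python3 -m crank '[{"travel":[0,0,0.02],"turn":0},{"travel":[0,0,0],"turn":0},{"travel":[0,0,0],"turn":0}]' -1;python3 - <<'E'
from workcell import imaging,ctrl
import cv2
im=imaging.get_image("side");cv2.imwrite("pics/side9.png",cv2.resize(im[180:320,130:310],None,fx=4,fy=4,interpolation=cv2.INTER_CUBIC))
print(ctrl.get_obs()["ft_force"])
E
```

```text
t: 11.35
ee_pos: [543.5, 126.7, 35.0]
orientation: [0.364, 3.098, -0.005]
ft_force: [0.5, 0.4, -1.5]
width: 40.1
[-0.10269388 -0.1273705   0.36164477]
```

View pics/side9.png

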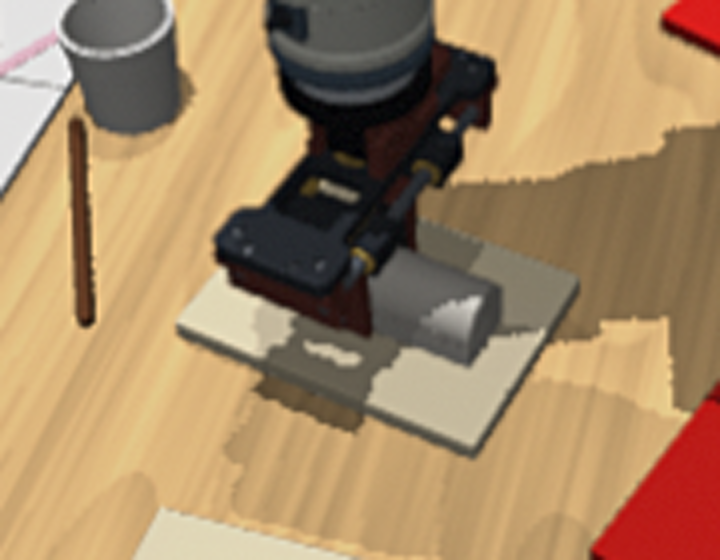

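The measured weight has gone, so the cap rests on the batt at z 35, and the side view shows no gap under it. Releasing.

```bash
python3 -m crank '[{"travel":[0,0,0],"turn":0},{"travel":[0,0,0],"turn":0},{"travel":[0,0,0],"turn":0},{"travel":[0,0,0],"turn":0},{"travel":[0,0,0],"turn":0},{"travel":[0,0,0],"turn":0},{"travel":[0,0,0],"turn":0}]' 1 && python3 -m crank '[{"travel":[0,0,-0.1],"turn":0},{"travel":[0,0,-0.2],"turn":0},{"travel":[0,0,-0.4],"turn":0},{"travel":[0,0,-0.6],"turn":0},{"travel":[0,0,-0.7],"turn":0},{"travel":[0,0,-0.7],"turn":0},{"travel":[0,0,-0.5],"turn":0},{"travel":[0,0,0],"turn":0},{"travel":[0,0,0],"turn":0}]' 1; python3 w.py w9; python3 mcap.py w9 285 190; python3 - <<'E'
from workcell import imaging
import cv2
cv2.imwrite("pics/scene9.png",imaging.get_image("scene"))
cv2.imwrite("pics/sideA.png",imaging.get_image("side"))
E
```

```text
t: 12.1
ee_pos: [544.3, 126.8, 35.0]
orientation: [0.364, 3.096, -0.004]
ft_force: [0.7, 0.1, 0.0]
width: 87.2
t: 13.0
ee_pos: [539.8, 127.7, 206.0]
orientation: [0.363, 3.095, -0.003]
ft_force: [0.3, 0.1, -1.0]
width: 87.8
13.0 [539.836 127.715 206.032] 
 [[-0.972  0.232  0.025]
 [ 0.232  0.973 -0.005]
 [-0.026  0.001 -1.   ]] 
cam [464.063 146.186 347.761]
[  213    98   126   168 19561] [275.22233015 179.27657073]
0 ((544.5015869140625, 124.00900268554688), (134.07000732421875, 195.27491760253906), 76.53778076171875)
22 ((539.4129028320312, 125.4119873046875), (125.5885238647461, 182.92149353027344), 76.53778076171875)
30 ((537.5624389648438, 125.92213439941406), (122.50431060791016, 178.42926025390625), 76.53778076171875)
42 ((534.7867431640625, 126.6874008178711), (117.87804412841797, 171.6911163330078), 76.53778076171875)
```

View pics/w9_c.png

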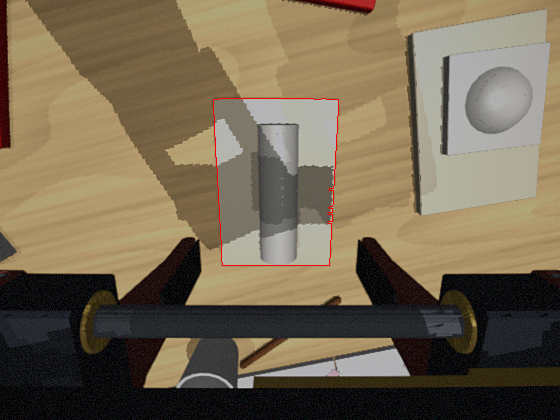

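View pics/sideA.png

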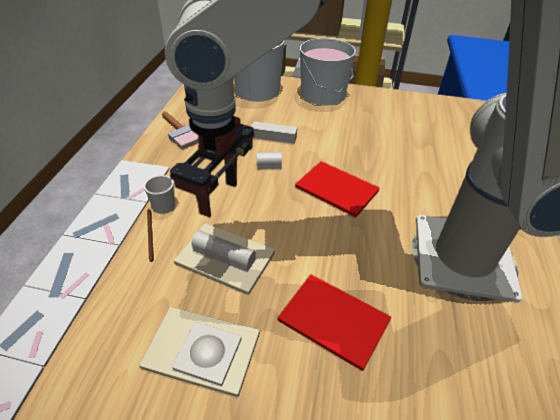

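The wrist view shows the cap lying along the batt, from (278,124) to (278,263), inside the batt outline of columns 213–338 and rows 98–265. I'll compare the two centres in this one picture.

```bash
python3 - <<'E'
from h import *
import pickle
o,i=pickle.load(open("w9.pkl","rb"));np.set_printoptions(precision=1,suppress=True)
B=onz(i,[(213,98),(338,99),(330,265),(222,265)],15)[:,:2]
c=onz(i,[(278.5,124),(278.5,263)],57)[:,:2]; s=onz(i,[(258.5,150),(298.5,150),(260,240),(297.5,240)],40)[:,:2]
print(B.mean(0),c.mean(0),np.linalg.norm(c[0]-c[1]))
m1=(s[0]+s[1])/2;m2=(s[2]+s[3])/2;d=m2-m1;print("cap axis",np.degrees(np.arctan2(d[1],d[0])),m1,m2)
e=(B[2]+B[3]-B[0]-B[1]);a=np.arctan2(e[1],e[0]);print("batt axis",np.degrees(a))
u=np.array([np.cos(a),np.sin(a)]);n=np.array([-u[1],u[0]])
print("along",(c.mean(0)-B.mean(0))@u,"across",((m1+m2)/2-B.mean(0))@n)
E
```

```text
[541.3 125.3] [541.7 128.2] 138.5409262925859
cap axis -13.17892086811865 [498.8 138.4] [591.2 116.8]
batt axis -13.325730517313952
along -0.3328606557259617 across 3.0728355305694146
```

```bash
python3 -c "
from workcell import workorder
print(workorder.close_job())"
```

```text
the job is handed in; nothing more can be done
None
```

The long round-topped capping is lying flat in the middle of the empty batt, along its length, and I've handed the job in at about 13 s.

- **Grip:** I closed the gripper on its straight sides at the fixed half force (30 N), with the opening reading 39.8 mm.
- **Set-down:** I lowered it in steps of about 1 mm until the weight came off the wrist. The wrist reading went from about −3.5 N to about 0 N, with no pressing force seen. Then I opened the jaws and backed off straight up.

**Last checks:**
- **Position:** one wrist picture puts the cap's centre 0.3 mm along and about 3 mm across from the batt's centre. The tool pose at release suggests only about 1 mm across. I left it there, as both are close to the 2 mm calibration error.
- **Alignment:** the cap's axis is within 0.2° of the batt's.
- **Other pieces:** in the side view the short cap, the flat trim and the other batt look unmoved. I did not measure them again.
- **Tool tilt:** the tool picked up a tilt of about 1.2° on the way down to the grasp. It was the same at set-down to within about 0.1°.

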